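# Slide the edge-paint jar home along the back-stop

### The job

Clear the middle of the leather bench's back-stop: push the jar with the yellow lid along the back-stop, away from the black-lidded jar, until it rests against the end block on its own side. Keep it standing on the bench and against the back-stop all the way, do not lift it, and leave the black-lidded jar where it is.

Things in the scene. Friction and masses are not known exactly. Their poses are not given: they have to be found in the camera images.
- yellow_jar: The jar to push: round amber glass jar, white label band, YELLOW screw lid, upright. 74 mm diameter, 72 high (glass to 56, lid 66 mm wide above), 0.2 to 0.45 kg. Origin: centre of its underside, z up; yaw means nothing. Starts within 5 mm of touching the back-stop, on either half of it.
- black_jar: Bystander, must not move: the same jar (74 mm diameter, 72 high) but with a BLACK lid, by the other half of the same back-stop; at least 90 mm are free between the jars. Origin: centre of its underside.
- backstop: Fixed low wooden wall, 640 mm long, 28 thick, 37 high. Origin: foot of its working face, midway; that face is x=0 of its frame and looks to -x (to the robot), +y runs along it. Two dark end blocks (36 high, 30 thick) jut out 85 mm from the face; their inner faces are at y=+290 and -290 mm. A jar fully home has its centre at x=-37, y=+253 or -253 mm. Bench clear from jars to blocks.

How it is judged:
By the outcome, as a careful person would: the job done as asked, in the order asked, and still so for the second after the job is handed in, with the robot touching nothing.
It also fails if it takes over 29 s, if anything falls off the work surface, if the arm or the gripper's body presses on something with over 40 N, if the wrist force passes 120 N, or if a joint passes its speed limit or range.

### The arm

A 6-joint arm with a two-finger parallel gripper is mounted at the origin on the work surface. World frame = base frame: x ahead of the robot, y to its left, z up, the work surface at z = 0. Lengths are in m, angles in rad, forces in N, time in s.
With the tool pointing down it reaches from about 0.3 to 0.875 m from the base axis. Payload 4.2 kg.
Tool frame: the origin (TCP) lies at the very end of the fingers, on their centre line; the grasp point (between the pads) lies 19 mm behind it; z points along the fingers, y is the line along which they close (so a half turn about z gives the same grasp; the last joint's range is limited). The gripper opens to 85 mm and grips with 20 to 120 N. Pads are 22 mm wide; open, the fingers measure 114 mm over their backs; the gripper's body (76 mm by 85 mm) begins 54 mm behind the grasp point. The pads swing forward as they close: fully open they stand 13 mm farther back than shut.
Start: joints at [-0.02, 0.32, 1.565, -0, 1.257, -0.02], TCP at [0.575, 0, 0.231] pointing down, gripper open.
Joint ranges: [-3.11, 3.11], [-0.84, 2.01], [0.21, 2.61], [-1.34, 4.49], [0.05, 2.63], [-2.56, 2.56]. Speed limits (rad/s): [2.57, 2.57, 3.14, 3.14, 3.14, 3.14].

### API

Orientations are given as a unit quaternion [w, x, y, z].
In Python, from rig import * gives the robot as it stands. The module is installed in compiled form; this text tells all that it offers.
- The arm moves only by the tool jog_arm, never from a script. Its argument "deltas" is a list of rows, each a list of 7 numbers: the shift along the tool's x, y, z in m, then the turn, a rotation vector about the tool's x, y, z in degrees, then the closure in counts, from 0 (fully open) to 255 (shut). In form: [[tx, ty, tz, ax, ay, az, gripper], ...]. A call has 1 to 10 rows; each row shifts and turns the commanded pose from where the row before left it, along the tool's axes as they then stand; what a row does not reach is not made up. A row lasts 1/8 s, in which the tool goes at most 62.5 mm and 10.7 degrees, less where a joint would pass 70% of its speed; a pose out of reach is approached as far as the arm can. A call with a gripper value outside its range is refused whole. The fingers move at their own pace and stop on an object; "newtons" is the grip in N (left out, the last holds). Time passes only in rows, so rows that do not move let the fingers close. It gives the time, the measured TCP pose, the force, the opening and the grip force at its end, in the units of the state.
- get_obs(): the state, without advancing time (a new reading comes with each control period).
- grab_frame(name): name is "scene" or "side" or "wrist"; returns (picture, depth): 420x560x3 uint8, red, green, blue; 420x560 float32, m along the optical axis (not along the pixel's ray), 0 where there is no reading.
- calibration(name): a dict with "intrinsics" (3x3 intrinsics, pixels), "position" and "orientation" of the camera in the world; the wrist camera has in their place "T_tool_cam" (4x4, takes a point from camera to tool coordinates, whose origin is the TCP and whose axes are the flange's). Camera axes: x right, y down, z forward; pixel columns grow to the right and rows downward; lengths in m; the calibration is good to about 2 mm. A picture is of the moment at which its call begins: read the wrist's pose just before it. calibration takes no time and is no camera call.
- sign_off(): hands the job in; it is judged then, once.
The state is a dict: "t": time; "joint_pos": joint angles; "joint_velocities": joint speeds; "joint_efforts": joint torques, N m; "eef_pos": TCP position; "tcp_rot": TCP orientation; "contact_force": force on the tool from outside, world axes, zero at the start; "ft_torque": the same for the moment, N m; "grip_width": finger opening in m; "grasp_force": force on a finger pad.
Only numpy, scipy, OpenCV 4.12 (cv2) and the standard library are available. Lean on these libraries where they do the work, as an engineer would, in place of code of your own. Each camera call takes 0.05 s, during which the arm holds its last target. There are 200 camera calls.

## Working session

There is one attempt and no reset: what is moved stays moved. The work goes in short steps, Python scripts to look and compute and a tool call to move; the robot and the scene stay as the last step left them, time stands still between calls to the robot, and variables do not carry over. Pictures are saved under pics/ and viewed, at most 10 in all, crops included, and the job is handed in when it is done.

Besides the shell and the picture viewer there is one more tool, called as name([rows], argument=value, ...), one row to a line, values as JSON. jog_arm: Moves the arm, as the interface text tells. Its arguments: {"type":"object","properties":{"deltas":{"type":"array"},"newtons":{"type":"number"}},"required":["deltas"]}

```bash
mkdir -p pics; python3 - <<'E'
from rig import *
import cv2,numpy as np
s=get_obs();print(s)
for n in("scene","side"):
    p,d=grab_frame(n);cv2.imwrite(f"pics/{n}0.png",p[:,:,::-1]);np.savez(f"{n}0.npz",p=p,d=d);print(n,calibration(n))
E
```

```text
{'t': 0.0, 'joint_pos': array([-2.00007732e-02,  3.20300367e-01,  1.56568013e+00, -1.83409327e-06,
        1.25734183e+00, -1.99876945e-02]), 'joint_velocities': array([ 0.00024536,  0.00101475,  0.00073607, -0.00087878,  0.00057903,
        0.00012901]), 'joint_efforts': array([ 7.05825660e-04, -4.15526962e+01, -2.34157133e+01, -1.88356019e-06,
        8.09230405e-03,  1.54784908e-05]), 'eef_pos': array([5.74540256e-01, 8.96323241e-06, 2.30476939e-01]), 'tcp_rot': array([-6.23031311e-04,  7.07110940e-01,  7.07102093e-01, -5.99811847e-04]), 'contact_force': array([-0.39600284,  0.57417412, -0.03836183]), 'ft_torque': array([ 0.06275828,  0.02314363, -0.03121324]), 'grasp_force': 0.0, 'grip_width': 0.08512402211880607}
scene {'intrinsics': array([[438.55296911,   0.        , 275.98822162],
       [  0.        , 438.55296911, 206.77302823],
       [  0.        ,   0.        ,   1.        ]]), 'position': array([0.81598668, 0.28279739, 0.56725965]), 'orientation': array([-0.12518214,  0.36589136,  0.87103998, -0.3028899 ])}
side {'intrinsics': array([[482.34043073,   0.        , 282.59139329],
       [  0.        , 482.34043073, 209.06695823],
       [  0.        ,   0.        ,   1.        ]]), 'position': array([0.42294972, 0.48016757, 0.4537905 ]), 'orientation': array([ 0.06512365, -0.12191262,  0.89835073, -0.41696786])}
```

View pics/scene0.png

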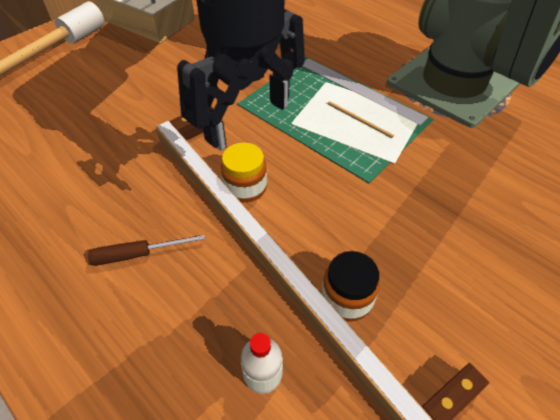

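View pics/side0.png

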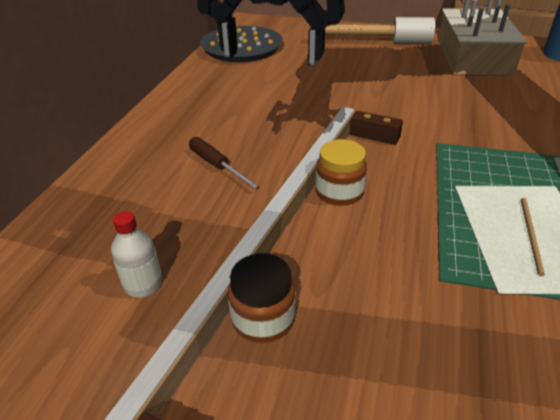

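The scene view shows the yellow lid at (243,160), the black lid at (352,275), and the pale back-stop running from (168,128) to (420,415). The near end block is at (455,395). The side view shows the far end block at (375,127), with the yellow jar at (342,158) nearer to it.

```bash
cat >h.py <<'E'
import numpy as np,cv2
from scipy.spatial.transform import Rotation as R
from rig import *
def pose(n):
    c=calibration(n);q=c["orientation"];return c["intrinsics"],R.from_quat(np.r_[q[1:],q[0]]).as_matrix(),c["position"]
def ray(K,M,P,uv,z):
    d=(M@np.linalg.inv(K)@np.c_[uv,np.ones(len(uv))].T).T
    return P+d*((z-P[2])/d[:,2])[:,None]
def cloud(K,M,P,d):
    v,u=np.indices(d.shape);x=np.stack([(u-K[0,2])/K[0,0]*d,(v-K[1,2])/K[1,1]*d,d],-1);return x@M.T+P
def disc(K,M,P,mask,z):
    c=max(cv2.findContours(mask.astype(np.uint8),0,1)[0],key=cv2.contourArea)[:,0].astype(float)
    (x,y),r=cv2.minEnclosingCircle(ray(K,M,P,c,z)[:,:2].astype(np.float32));return x,y,r
E
python3 - <<'E'
from h import *
for n in("scene","side"):
    f=np.load(n+"0.npz");p,d=f["p"],f["d"];K,M,P=pose(n);X=cloud(K,M,P,d);z=X[...,2]
    hsv=cv2.cvtColor(p,cv2.COLOR_RGB2HSV);ok=d>0
    lid=ok&(abs(z-.072)<.006)
    yel=lid&(hsv[...,0]>20)&(hsv[...,0]<35)&(hsv[...,1]>150)
    blk=lid&(hsv[...,2]<45)
    for nm,m in(("y",yel),("b",blk)):
        m=cv2.morphologyEx(m.astype(np.uint8),cv2.MORPH_OPEN,np.ones((3,3)));print(n,nm,m.sum(),disc(K,M,P,m,.072))
    w=ok&(abs(z-.037)<.006)&(hsv[...,1]<70)&(hsv[...,2]>110)
    w=w.astype(np.uint8);nl,l,st,_=cv2.connectedComponentsWithStats(w);i=1+st[1:,4].argmax();w=l==i
    v,u=np.nonzero(w);Q=ray(K,M,P,np.c_[u,v],.037)[:,:2].astype(np.float32)
    r=cv2.minAreaRect(Q);print(n,"stop",r,cv2.boxPoints(r).round(3).tolist(), np.median(z[w]))
    dk=ok&(abs(z-.036)<.006)&(hsv[...,2]<90)
    nl,l,st,_=cv2.connectedComponentsWithStats(dk.astype(np.uint8))
    for i in range(1,nl):
        if st[i,4]>150: 
            v,u=np.nonzero(l==i);Q=ray(K,M,P,np.c_[u,v],.036)[:,:2].astype(np.float32);r=cv2.minAreaRect(Q);print("blk?",st[i].tolist(),np.round(cv2.boxPoints(r),3).tolist())
E
```

```text
scene y 994 (0.5049492120742798, -0.09999121725559235, 0.03448684886097908)
scene b 1993 (0.5469853281974792, 0.1542005091905594, 0.03322865441441536)
scene stop ((0.5435591340065002, 0.017215222120285034), (0.6238141059875488, 0.08639515936374664), 80.90711212158203) [[0.4519999921321869, -0.2840000092983246], [0.5370000004768372, -0.2980000078678131], [0.6359999775886536, 0.3179999887943268], [0.550000011920929, 0.3319999873638153]] 0.03724986886632148
blk? [425, 63, 66, 28, 355] [[-0.017999999225139618, 0.06199999898672104], [0.029999999329447746, -0.057999998331069946], [0.09300000220537186, -0.032999999821186066], [0.04399999976158142, 0.08799999952316284]]
blk? [422, 364, 51, 56, 342] [[0.527999997138977, 0.3199999928474426], [0.6079999804496765, 0.3070000112056732], [0.6110000014305115, 0.32499998807907104], [0.5299999713897705, 0.33799999952316284]]
side y 982 (0.5048225522041321, -0.09578130394220352, 0.035216595977544785)
side b 2322 (0.5455510020256042, 0.15751893818378448, 0.03411822021007538)
side stop ((0.5779969692230225, 0.017120182514190674), (0.6268630623817444, 0.0
[... 337 characters left out ...]
94], [1.503999948501587, -0.7099999785423279], [1.4989999532699585, -0.5260000228881836]]
blk? [441, 23, 79, 39, 455] [[0.21199999749660492, -0.5789999961853027], [0.257999986410141, -0.8019999861717224], [0.39100000262260437, -0.7739999890327454], [0.3449999988079071, -0.5509999990463257]]
blk? [346, 111, 57, 19, 468] [[0.4300000071525574, -0.27799999713897705], [0.5139999985694885, -0.28999999165534973], [0.5220000147819519, -0.23499999940395355], [0.43799999356269836, -0.22300000488758087]]
blk? [138, 379, 31, 41, 151] [[0.5929999947547913, 0.31299999356269836], [0.6019999980926514, 0.27399998903274536], [0.6190000176429749, 0.27799999713897705], [0.6100000143051147, 0.31700000166893005]]
```

Fit results, in the back-stop frame: the yaw is about -9°, the yellow jar is at (-40,-125) mm and the black jar at (-39,+132). I'll push with closed fingers low on the jar, touching it on the robot side of its centre so the contact force also presses it to the wall.

jog_arm([
  [0,0,0,0,0,9.1,255],
  [-0.02,-0.037,0.04,0,0,0,255],
  [-0.02,-0.036,0.04,0,0,0,255],
  [0,0,0.04,0,0,0,255],
  [0,0,0.04,0,0,0,255],
  [0,0,0,0,0,0,255],
  [0,0,0,0,0,0,255],
], newtons=40)

```text
t: 0.98
eef_pos: [0.4976, -0.028, 0.0724]
tcp_rot: [0.001, 0.761, 0.649, 0.001]
contact_force: [0.1, 0.2, -0.2]
grip_width: 0.0
grasp_force: 0.0
```

```bash
cat >look.py <<'E'
import sys
from h import *
t=sys.argv[1];s=get_obs();print(s["t"],s["eef_pos"],s["tcp_rot"],s["contact_force"],s["grip_width"])
O=np.array([.5642,.0195]);n=np.array([.987,-.158]);a=np.array([.158,.987])
rel=lambda q:(round((np.array(q)-O)@n*1e3,1),round((np.array(q)-O)@a*1e3,1))
print("tcp rel",rel(s["eef_pos"][:2]))
for c in("scene","side"):
    p,d=grab_frame(c);cv2.imwrite(f"pics/{c}{t}.png",p[:,:,::-1]);K,M,P=pose(c);z=cloud(K,M,P,d)[...,2]
    h=cv2.cvtColor(p,cv2.COLOR_RGB2HSV);lid=(d>0)&(abs(z-.072)<.006)
    for nm,m in(("y",lid&(h[...,0]>20)&(h[...,0]<35)&(h[...,1]>150)),("b",lid&(h[...,2]<45))):
        m=cv2.morphologyEx(m.astype(np.uint8),cv2.MORPH_OPEN,np.ones((3,3)))
        if m.sum()>50: r=disc(K,M,P,m,.072);print(c,nm,m.sum(),rel(r[:2]),round(r[2],4))
E
python3 look.py 1
```

```text
0.975 [ 0.49761351 -0.02799031  0.07236045] [6.28383765e-04 7.60960296e-01 6.48797815e-01 6.54772203e-04] [ 0.07439516  0.19940986 -0.18388311] 2.4680765211161333e-05
tcp rel (np.float64(-58.2), np.float64(-57.4))
scene y 594 (np.float64(-38.9), np.float64(-126.7)) 0.0339
scene b 1985 (np.float64(-38.3), np.float64(130.3)) 0.0332
side y 69 (np.float64(-21.4), np.float64(-99.4)) 0.0093
side b 2308 (np.float64(-40.8), np.float64(133.3)) 0.0343
```

jog_arm([
  [0,-0.002,0.03,0,0,0,255],
  [0,0,0.028,0,0,0,255],
  [0,0,0,0,0,0,255],
  [0,0,0,0,0,0,255],
])

```text
t: 1.58
eef_pos: [0.4959, -0.0277, 0.0148]
tcp_rot: [0.001, 0.761, 0.649, 0.001]
contact_force: [0.1, -0.1, -0.2]
grip_width: 0.0003
grasp_force: 0.0
```

```bash
python3 look.py 2
```

```text
1.575 [ 0.49593327 -0.02769559  0.01477788] [0.0010265  0.7609552  0.64880278 0.00104404] [ 0.11894774 -0.07942448 -0.17072277] 0.0003169905387559318
tcp rel (np.float64(-59.9), np.float64(-57.4))
scene y 808 (np.float64(-38.6), np.float64(-127.3)) 0.0337
scene b 2160 (np.float64(-37.9), np.float64(129.9)) 0.0334
side b 2733 (np.float64(-40.8), np.float64(133.3)) 0.0342
```

View pics/scene2.png

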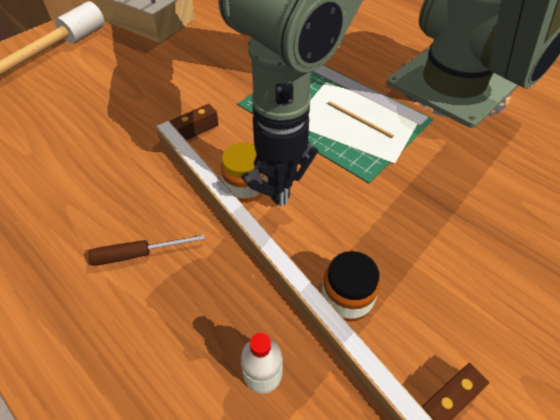

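The scene view shows the closed fingers at (282,195), with the yellow jar at (243,165) ahead. Next I check how low the wide linkage at (258,183) hangs.

```bash
python3 - <<'E'
from h import *
O=np.array([.5642,.0195]);n=np.array([.987,-.158]);a=np.array([.158,.987])
for c in("scene","side"):
    p,d=grab_frame(c);X=cloud(*pose(c),d)[d>0];q=X[:,:2]-O;x=(q@n)*1e3+60;y=(q@a)*1e3+57;z=X[:,2]*1e3
    for lo in range(10,130,10):
        m=(z>lo)&(z<lo+10)&(abs(x)<75)&(abs(y)<28)&~((z<42)&(x>54))
        if m.sum()>8: print(c,lo,m.sum(),np.percentile(x[m],[2,98]).round(),np.percentile(y[m],[2,98]).round())
E
```

```text
scene 20 62 [-13.  12.] [-8. 10.]
scene 30 73 [-14.  13.] [-6. 10.]
scene 40 58 [-15.  12.] [-1. 11.]
scene 50 54 [-20.  14.] [ 5. 12.]
scene 60 190 [-34.  29.] [-8. 13.]
scene 70 177 [-42.  38.] [-11.  12.]
scene 80 222 [-48.  46.] [ 2. 17.]
scene 90 232 [-55.  54.] [ 2. 17.]
scene 100 434 [-60.  60.] [-11.  18.]
scene 110 262 [-52.  51.] [-5. 19.]
scene 120 181 [-0. 40.] [-7. 19.]
side 10 24 [-8.  6.] [ 4. 12.]
side 20 110 [-13.  14.] [-3. 13.]
side 30 123 [-13.  13.] [-5. 13.]
side 40 115 [-13.  13.] [-3. 13.]
side 50 142 [-23.  25.] [ 0. 14.]
side 60 396 [-32.  34.] [-8. 14.]
side 70 375 [-40.  41.] [-9. 17.]
side 80 409 [-48.  49.] [-8. 19.]
side 90 450 [-56.  56.] [ 0. 19.]
side 100 712 [-61.  59.] [-9. 20.]
side 110 539 [-50.  48.] [-3. 21.]
side 120 460 [-41.  39.] [-5. 20.]
```

The linkage widens above z≈60 mm, so it would reach lid height. I raise the TCP by 13 mm so that only the fingers touch the glass, then push slowly.

jog_arm([
  [0,0,-0.013,0,0,0,255],
  [-0.01,0,0,0,0,0,255],
  [-0.006,0,0,0,0,0,255],
  [-0.004,0,0,0,0,0,255],
  [-0.004,0,0,0,0,0,255],
  [-0.004,0,0,0,0,0,255],
  [-0.004,0,0,0,0,0,255],
  [-0.004,0,0,0,0,0,255],
  [-0.004,0,0,0,0,0,255],
  [0,0,0,0,0,0,255],
])

```text
t: 3.02
eef_pos: [0.4883, -0.0674, 0.0263]
tcp_rot: [0.0, 0.761, 0.649, -0.0]
contact_force: [0.6, 1.4, 0.1]
grip_width: 0.0
grasp_force: 0.0
```

```bash
python3 look.py 3
```

```text
3.025 [ 0.48826824 -0.06742587  0.02631921] [ 8.39493492e-05  7.61040289e-01  6.48704609e-01 -2.86828259e-05] [0.57449953 1.43129424 0.11147288] 7.11040264241151e-06
tcp rel (np.float64(-61.2), np.float64(-97.8))
scene y 356 (np.float64(-33.4), np.float64(-143.6)) 0.0328
scene b 2044 (np.float64(-38.5), np.float64(131.1)) 0.0333
side b 2507 (np.float64(-40.7), np.float64(133.1)) 0.034
```

View pics/side3.png

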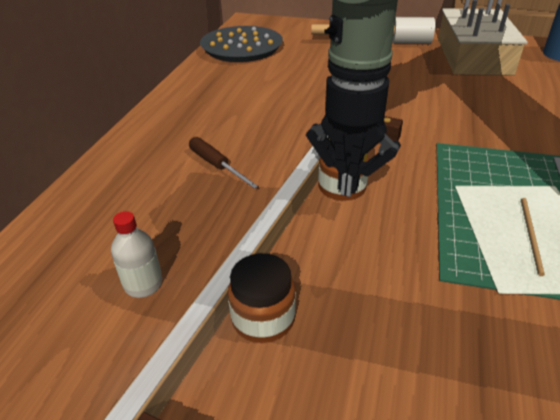

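The side view shows the fingers at (347,183) behind the yellow jar, which is upright against the back-stop. The force is 1.5 N and the black jar hasn't moved. I continue.

jog_arm([
  [-0.006,0,0,0,0,0,255],
  [-0.006,0,0,0,0,0,255],
  [-0.006,0,0,0,0,0,255],
  [-0.006,0,0,0,0,0,255],
  [-0.006,0,0,0,0,0,255],
  [-0.006,0,0,0,0,0,255],
  [-0.006,0,0,0,0,0,255],
  [-0.006,0,0,0,0,0,255],
  [-0.006,0,0,0,0,0,255],
  [0,0,0,0,0,0,255],
])

```text
t: 4.38
eef_pos: [0.4795, -0.121, 0.0262]
tcp_rot: [-0.0, 0.761, 0.649, -0.0]
contact_force: [0.7, 0.9, -0.5]
grip_width: -0.0
grasp_force: 0.0
```

```bash
python3 look.py 4
```

```text
4.375 [ 0.47951564 -0.12102555  0.02617772] [-9.18638179e-07  7.61142388e-01  6.48584779e-01 -2.22179279e-04] [ 0.66704764  0.94404616 -0.4924315 ] -7.544583778863223e-06
tcp rel (np.float64(-61.4), np.float64(-152.1))
scene y 295 (np.float64(-32.5), np.float64(-196.5)) 0.0338
scene b 2028 (np.float64(-38.3), np.float64(130.3)) 0.0332
side b 2517 (np.float64(-41.4), np.float64(132.9)) 0.0343
```

jog_arm([
  [-0.006,0,0,0,0,0,255],
  [-0.006,0,0,0,0,0,255],
  [-0.006,0,0,0,0,0,255],
  [-0.006,0,0,0,0,0,255],
  [-0.006,0,0,0,0,0,255],
  [-0.006,0,0,0,0,0,255],
  [-0.006,0,0,0,0,0,255],
  [-0.004,0,0,0,0,0,255],
  [0,0,0,0,0,0,255],
])

```text
t: 5.6
eef_pos: [0.4723, -0.1663, 0.0262]
tcp_rot: [0.0, 0.761, 0.649, -0.0]
contact_force: [0.3, 1.5, -0.3]
grip_width: -0.0001
grasp_force: 0.0
```

jog_arm([
  [-0.002,0,0,0,0,0,255],
  [-0.002,0,0,0,0,0,255],
  [0,0,0,0,0,0,255],
])

```text
t: 5.98
eef_pos: [0.4718, -0.1699, 0.0263]
tcp_rot: [0.0, 0.761, 0.649, -0.0]
contact_force: [-0.6, 2.3, 0.3]
grip_width: 0.0002
grasp_force: 0.2
```

```bash
python3 look.py 5
```

```text
5.975 [ 0.47179204 -0.16991068  0.0262787 ] [ 1.05094472e-06  7.60969103e-01  6.48788118e-01 -5.00271080e-05] [-0.58280981  2.27365023  0.3465118 ] 0.00015442792884227615
tcp rel (np.float64(-61.3), np.float64(-201.5))
scene y 213 (np.float64(-20.5), np.float64(-241.8)) 0.0275
scene b 2015 (np.float64(-38.1), np.float64(130.3)) 0.0331
side b 2527 (np.float64(-41.1), np.float64(132.8)) 0.0343
```

View pics/scene5.png

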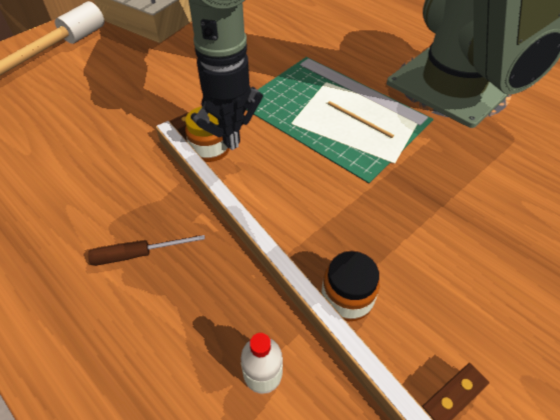

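The scene view shows the jar at (205,135) near the far block, with the fingers at (233,140). I push on in small steps until the force rises.

jog_arm([
  [-0.0015,0,0,0,0,0,255],
  [-0.0015,0,0,0,0,0,255],
  [0,0,0,0,0,0,255],
])

```text
t: 6.45
eef_pos: [0.4714, -0.1729, 0.0263]
tcp_rot: [0.0, 0.761, 0.649, -0.0]
contact_force: [1.0, 3.5, -0.4]
grip_width: -0.0001
grasp_force: 0.3
```

jog_arm([
  [-0.001,0,0,0,0,0,255],
  [-0.001,0,0,0,0,0,255],
  [0,0,0,0,0,0,255],
])

```text
t: 6.82
eef_pos: [0.4711, -0.1749, 0.0263]
tcp_rot: [0.0, 0.761, 0.649, 0.0]
contact_force: [1.2, 3.2, 1.6]
grip_width: -0.0
grasp_force: 0.3
```

jog_arm([
  [-0.001,0,0,0,0,0,255],
  [-0.001,0,0,0,0,0,255],
  [0,0,0,0,0,0,255],
])

```text
t: 7.2
eef_pos: [0.4708, -0.1762, 0.0265]
tcp_rot: [-0.0, 0.761, 0.649, 0.0]
contact_force: [1.3, 6.4, 2.8]
grip_width: 0.0001
grasp_force: 0.7
```

jog_arm([
  [-0.001,0,0,0,0,0,255],
  [0,0,0,0,0,0,255],
])

```text
t: 7.45
eef_pos: [0.4707, -0.1764, 0.0266]
tcp_rot: [-0.001, 0.761, 0.649, 0.001]
contact_force: [1.6, 9.7, 4.5]
grip_width: 0.0001
grasp_force: 1.3
```

The fingers have stalled against the end block with the force rising. I back off and rise clear.

jog_arm([
  [0.004,0,0,0,0,0,255],
  [0.01,0,0,0,0,0,255],
  [0.03,-0.01,0,0,0,0,255],
  [0.04,0,-0.03,0,0,0,255],
  [0.03,0,-0.06,0,0,0,255],
  [0.03,-0.03,-0.06,0,0,0,255],
  [0,-0.03,-0.05,0,0,0,255],
  [0,0,0,0,0,0,255],
  [0,0,0,0,0,0,255],
])

```text
t: 8.57
eef_pos: [0.4275, -0.0317, 0.2129]
tcp_rot: [0.0, 0.761, 0.649, -0.0]
contact_force: [0.9, -0.8, -0.3]
grip_width: 0.0
grasp_force: 0.0
```

```bash
python3 look.py 6
```

```text
8.575 [ 0.42746627 -0.03167432  0.21288865] [ 2.24760256e-04  7.60950616e-01  6.48809759e-01 -7.87007613e-05] [ 0.94663739 -0.82944935 -0.2728763 ] 1.7839085595128292e-05
tcp rel (np.float64(-126.9), np.float64(-72.1))
scene y 793 (np.float64(-38.9), np.float64(-246.3)) 0.0352
scene b 2013 (np.float64(-38.3), np.float64(130.6)) 0.0333
side y 710 (np.float64(-39.5), np.float64(-241.6)) 0.0358
side b 2355 (np.float64(-40.6), np.float64(133.0)) 0.0341
```

View pics/side6.png

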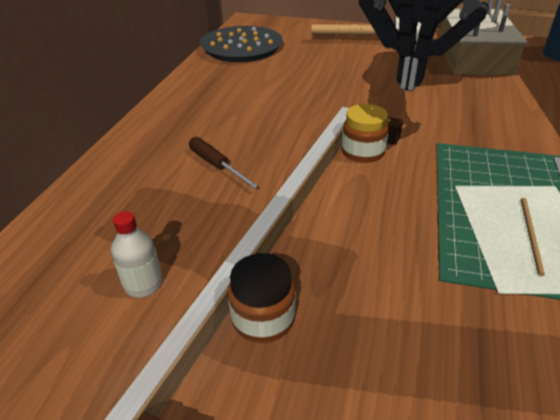

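View pics/scene6.png

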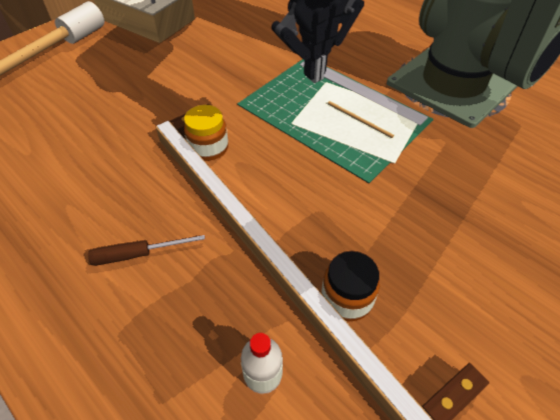

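The side view shows the yellow jar upright at (365,133), in the corner by the block at (395,130). The scene view shows the black jar unchanged at (352,285). I'll use the wrist camera for a close check of the gaps.

jog_arm([
  [-0.05,0.01,0,0,0,0,255],
  [-0.05,0.01,-0.02,0,0,0,255],
  [-0.05,0,-0.02,0,0,0,255],
  [0,0,0,0,0,0,255],
  [0,0,0,0,0,0,255],
])

```text
t: 9.3
eef_pos: [0.4232, -0.1826, 0.2516]
tcp_rot: [-0.002, 0.761, 0.648, -0.0]
contact_force: [0.2, -0.2, 0.2]
grip_width: 0.0001
grasp_force: 0.0
```

```bash
python3 look.py 7; python3 - <<'E'
from h import *
p,d=grab_frame("wrist");cv2.imwrite("pics/w7.png",p[:,:,::-1]);np.savez("w7.npz",p=p,d=d)
E
```

```text
9.3 [ 0.42323824 -0.18261178  0.25163124] [-1.67625340e-03  7.61317492e-01  6.48376947e-01 -4.48991963e-04] [ 0.22140802 -0.2133435   0.20775784] 0.00014457138160508837
tcp rel (np.float64(-107.2), np.float64(-221.8))
scene y 807 (np.float64(-37.7), np.float64(-247.4)) 0.0351
scene b 1974 (np.float64(-38.5), np.float64(130.4)) 0.0331
side y 710 (np.float64(-39.5), np.float64(-242.8)) 0.0358
side b 2370 (np.float64(-40.6), np.float64(132.9)) 0.0341
```

View pics/w7.png

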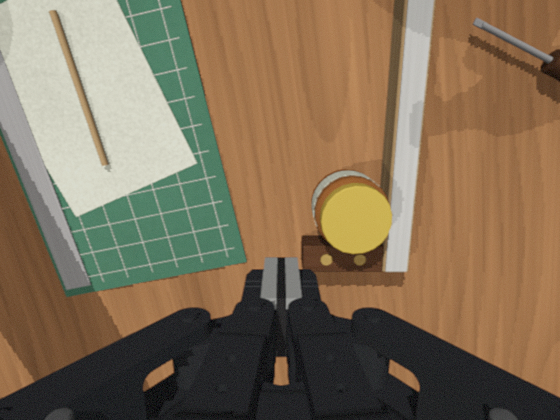

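The wrist view shows the lid at (356,219), the block's inner top edge at row 237, and the back-stop's face edge at about column 393. I measure the gaps from this one picture.

```bash
python3 - <<'E'
from h import *
s=get_obs();f=np.load("w7.npz");p,d=f["p"],f["d"];c=calibration("wrist");K=c["intrinsics"];T=c["T_tool_cam"]
q=s["tcp_rot"];A=R.from_quat(np.r_[q[1:],q[0]]).as_matrix();M=A@T[:3,:3];P=s["eef_pos"]+A@T[:3,3]
h=cv2.cvtColor(p,cv2.COLOR_RGB2HSV);m=(h[...,0]>20)&(h[...,0]<35)&(h[...,1]>150)
m=cv2.morphologyEx(m.astype(np.uint8),cv2.MORPH_OPEN,np.ones((9,9)))
L=disc(K,M,P,m,.072);print(L)
O=np.array([.5642,.0195]);n=np.array([.987,-.158]);a=np.array([.158,.987])
r=lambda q:np.round([(q[:2]-O)@n*1e3,(q[:2]-O)@a*1e3],1)
print("lid",r(np.array(L[:2])))
for nm,u,v,z in(("blk inner",308,237,.036),("blk outer",308,270,.036),("blk outerR",380,271,.036),("stop L edge far",405,30,.037),("stop L edge near",388,255,.037),("stop outer end",407,271,.037)):
    print(nm,r(ray(K,M,P,np.array([[u,v]]),z)[0]))
print("row profile",p[228:246,308].tolist());print(p[120,375:425:1].sum(1).tolist())
E
```

```text
Traceback (most recent call last):
  File "h.py", line 12, in disc
    c=max(cv2.findContours(mask.astype(np.uint8),0,1)[0],key=cv2.contourArea)[:,0].astype(float)
      ~~~^^^^^^^^^^^^^^^^^^^^^^^^^^^^^^^^^^^^^^^^^^^^^^^^^^^^^^^^^^^^^^^^^^^^
ValueError: max() iterable argument is empty
```

```bash
python3 - <<'E'
from h import *
s=get_obs();f=np.load("w7.npz");p,d=f["p"],f["d"];c=calibration("wrist");K=c["intrinsics"];T=c["T_tool_cam"]
q=s["tcp_rot"];A=R.from_quat(np.r_[q[1:],q[0]]).as_matrix();M=A@T[:3,:3];P=s["eef_pos"]+A@T[:3,3]
h=cv2.cvtColor(p,cv2.COLOR_RGB2HSV);print(p[219,356],h[219,356])
m=(abs(h[...,0].astype(int)-h[219,356,0])<5)&(h[...,1]>h[219,356,1]-50.)&(h[...,2]>130)
m=cv2.morphologyEx(m.astype(np.uint8),cv2.MORPH_OPEN,np.ones((5,5)))
L=disc(K,M,P,m,.072);print(L)
O=np.array([.5642,.0195]);n=np.array([.987,-.158]);a=np.array([.158,.987])
r=lambda q:np.round([(q[:2]-O)@n*1e3,(q[:2]-O)@a*1e3],1)
print("lid",r(np.array(L[:2])))
for nm,u,v,z in(("blk inner",308,237,.036),("blk outer",308,271,.036),("stop L far",405,30,.037),("stop L near",388,255,.037),("stop outer end",400,271,.037)):
    print(nm,r(ray(K,M,P,np.array([[u,v]]),z)[0]))
print(p[230:244,308].sum(1).tolist(),p[264:276,308].sum(1).tolist(),p[120,380:415].astype(int).sum(1).tolist())
E
```

```text
[204 179  85] [ 24 149 204]
(0.4869239628314972, -0.22115908563137054, 0.034492116421461105)
lid [ -38.2 -249.7]
blk inner [ -78.8 -280.1]
blk outer [ -78.  -318.5]
stop L far [  3.1 -84.6]
stop L near [   5.4 -299.6]
stop outer end [  19.6 -317.8]
[361, 374, 374, 337, 312, 218, 116, 145, 117, 126, 147, 150, 141, 139] [223, 210, 193, 181, 179, 144, 91, 95, 118, 125, 120, 99] [369, 361, 362, 359, 342, 292, 263, 245, 248, 243, 247, 242, 228, 244, 298, 382, 397, 419, 503, 561, 576, 581, 571, 569, 572, 572, 584, 592, 592, 550, 532, 528, 518, 513, 516]
```

```bash
python3 - <<'E'
from h import *
s=get_obs();f=np.load("w7.npz");p,d=f["p"],f["d"];c=calibration("wrist");K=c["intrinsics"];T=c["T_tool_cam"]
q=s["tcp_rot"];A=R.from_quat(np.r_[q[1:],q[0]]).as_matrix();M=A@T[:3,:3];P=s["eef_pos"]+A@T[:3,3]
O=np.array([.5642,.0195]);n=np.array([.987,-.158]);a=np.array([.158,.987])
X=cloud(K,M,P,d);x=(X[...,:2]-O)@n*1e3;y=(X[...,:2]-O)@a*1e3;z=X[...,2]*1e3
for v in range(20,160,20):
    g=p[v,370:450].astype(int).sum(1);e=np.nonzero(g>450)[0]+370
    if len(e):
        w=ray(K,M,P,np.array([[e[0]-.5,v],[e[-1]+.5,v]]),.037);q=w[:,:2]-O;print(v,e[0],e[-1],(q@n*1e3).round(1),(q@a*1e3).round(1))
m=(x>-88)&(x<-76)&(y<-250)&(y>-340)&(z>31)&(z<42);print("block top y",np.percentile(y[m],[1,5,95,99]),"z",np.median(z[m]))
m=(abs(x+38)<50)&(abs(y+250)<50)&(z>66)&(z<80);print("lid",x[m].min(),x[m].max(),y[m].min(),y[m].max(),np.median(z[m]))
E
```

```text
20 407 431 [ 3.7 25.8] [-76.5 -76.5]
40 405 429 [ 3.4 25.8] [-92.8 -92.7]
60 403 428 [ 3.2 26.8] [-109.4 -109.4]
80 401 426 [ 2.9 26.8] [-126.5 -126.5]
100 400 424 [ 3.6 26.9] [-144.2 -144.1]
120 398 421 [ 3.3 26. ] [-162.3 -162.2]
140 396 419 [ 3. 26.] [-180.9 -180.9]
block top y [-314.90558662 -313.76836897 -289.42580783 -289.01223229] z 36.87556575320367
lid -70.61421637119342 -5.317465810582758 -283.347718234299 -217.95340101847526 73.05336786760725
```

Against the block it measures as touching, which fits the stall. A gap of up to about 2 mm from the back-stop can't be excluded, so I'll nudge the jar gently toward it from the robot side.

jog_arm([
  [-0.024,0,0.05,0,0,0,255],
  [0,0,0.055,0,0,0,255],
  [0,0,0.055,0,0,0,255],
  [0,0,0.04,0,0,0,255],
  [0,0,0.018,0,0,0,255],
  [0,0.006,0,0,0,0,255],
  [0,0.006,0,0,0,0,255],
  [0,0,0,0,0,0,255],
])

```text
t: 10.45
eef_pos: [0.4334, -0.2088, 0.0364]
tcp_rot: [0.001, 0.761, 0.649, 0.001]
contact_force: [0.5, -0.3, -0.3]
grip_width: 0.0002
grasp_force: 0.0
```

```bash
python3 look.py 8
```

```text
10.45 [ 0.43335775 -0.20883835  0.03636395] [1.47322459e-03 7.60734052e-01 6.49061716e-01 6.48604565e-04] [ 0.47807499 -0.26948962 -0.32009864] 0.00022301961713451507
tcp rel (np.float64(-93.1), np.float64(-246.0))
scene y 796 (np.float64(-38.6), np.float64(-246.7)) 0.0348
scene b 1961 (np.float64(-37.9), np.float64(130.1)) 0.0332
side y 643 (np.float64(-38.9), np.float64(-242.3)) 0.0357
side b 2350 (np.float64(-40.7), np.float64(133.2)) 0.0344
```

View pics/side8.png

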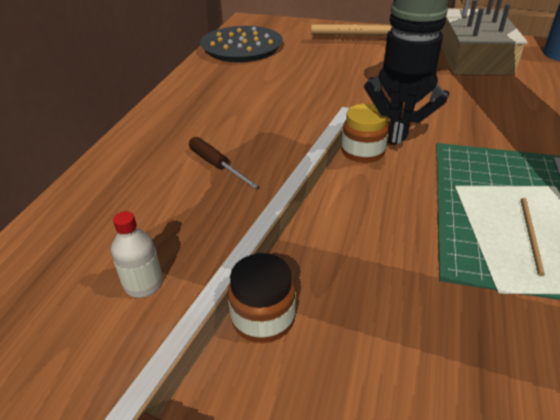

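The side view shows the fingers at (398,130), just off the robot side of the jar at (365,133). Now 1 mm steps while I watch the force.

jog_arm([
  [0,0.002,0,0,0,0,255],
  [0,0.001,0,0,0,0,255],
  [0,0,0,0,0,0,255],
])

```text
t: 10.92
eef_pos: [0.4348, -0.2091, 0.0353]
tcp_rot: [0.0, 0.761, 0.649, 0.0]
contact_force: [0.4, -0.2, -0.8]
grip_width: 0.0004
grasp_force: 0.0
```

jog_arm([
  [0,0.001,0,0,0,0,255],
  [0,0.001,0,0,0,0,255],
  [0,0,0,0,0,0,255],
])

```text
t: 11.3
eef_pos: [0.4368, -0.2093, 0.0352]
tcp_rot: [0.0, 0.761, 0.649, 0.0]
contact_force: [0.2, -0.2, -0.5]
grip_width: -0.0002
grasp_force: 0.0
```

jog_arm([
  [0,0.001,0,0,0,0,255],
  [0,0,0,0,0,0,255],
])

```text
t: 11.55
eef_pos: [0.4376, -0.2094, 0.0352]
tcp_rot: [-0.0, 0.761, 0.649, -0.0]
contact_force: [-1.0, -1.2, -0.2]
grip_width: 0.0
grasp_force: 0.1
```

jog_arm([
  [0,0.001,0,0,0,0,255],
  [0,0,0,0,0,0,255],
])

```text
t: 11.8
eef_pos: [0.4379, -0.2094, 0.0351]
tcp_rot: [-0.001, 0.761, 0.649, -0.0]
contact_force: [-3.4, -0.4, 1.6]
grip_width: -0.0001
grasp_force: 1.5
```

jog_arm([
  [0,0.001,0,0,0,0,255],
  [0,0,0,0,0,0,255],
])

```text
t: 12.05
eef_pos: [0.4385, -0.2093, 0.0351]
tcp_rot: [-0.001, 0.761, 0.649, -0.001]
contact_force: [-5.2, 0.3, 3.0]
grip_width: -0.0004
grasp_force: 2.5
```

jog_arm([
  [0,0.001,0,0,0,0,255],
  [0,0.001,0,0,0,0,255],
  [0,0,0,0,0,0,255],
])

```text
t: 12.42
eef_pos: [0.4387, -0.2093, 0.035]
tcp_rot: [-0.003, 0.761, 0.649, -0.002]
contact_force: [-8.4, -0.4, 6.5]
grip_width: -0.0001
grasp_force: 4.6
```

```bash
python3 look.py 9
```

```text
12.425 [ 0.43870281 -0.2092973   0.03500411] [-0.00268749  0.76081362  0.64896273 -0.00167145] [-8.38273931 -0.43684569  6.5434209 ] -7.797143869295196e-05
tcp rel (np.float64(-87.7), np.float64(-245.7))
scene y 750 (np.float64(-37.3), np.float64(-246.6)) 0.0345
scene b 1950 (np.float64(-37.9), np.float64(130.1)) 0.0332
side y 586 (np.float64(-37.4), np.float64(-240.8)) 0.0349
side b 2359 (np.float64(-40.4), np.float64(133.2)) 0.0341
```

Seated against the wall after moving about 1 mm. I retreat.

jog_arm([
  [0,-0.004,0,0,0,0,255],
  [0,-0.006,0,0,0,0,255],
  [0,-0.015,0,0,0,0,255],
  [0,0,-0.055,0,0,0,255],
  [0,0,-0.06,0,0,0,255],
  [0.024,0,-0.06,0,0,0,255],
  [0,0.006,-0.041,0,0,0,255],
  [0,0,0,0,0,0,255],
  [0,0,0,0,0,0,255],
])

```text
t: 13.65
eef_pos: [0.4254, -0.1838, 0.2483]
tcp_rot: [-0.001, 0.761, 0.649, -0.0]
contact_force: [0.1, 0.1, 0.4]
grip_width: -0.0003
grasp_force: 0.0
```

```bash
python3 look.py 10; python3 - <<'E'
from h import *
s=get_obs();p,d=grab_frame("wrist");cv2.imwrite("pics/w10.png",p[:,:,::-1]);c=calibration("wrist");K=c["intrinsics"];T=c["T_tool_cam"]
q=s["tcp_rot"];A=R.from_quat(np.r_[q[1:],q[0]]).as_matrix();M=A@T[:3,:3];P=s["eef_pos"]+A@T[:3,3]
O=np.array([.5642,.0195]);n=np.array([.987,-.158]);a=np.array([.158,.987])
X=cloud(K,M,P,d);x=(X[...,:2]-O)@n*1e3;y=(X[...,:2]-O)@a*1e3;z=X[...,2]*1e3
m=(x>-88)&(x<-76)&(y<-250)&(y>-340)&(z>31)&(z<42);print("block top y",np.percentile(y[m],[1,5,95,99]))
m=(abs(x+38)<50)&(abs(y+250)<50)&(z>66)&(z<80);print("lid",x[m].min(),x[m].max(),y[m].min(),y[m].max(),np.median(z[m]))
g=p[100,370:450].astype(int).sum(1);e=np.nonzero(g>450)[0]+370
w=ray(K,M,P,np.array([[e[0]-.5,100],[e[-1]+.5,100]]),.037);print((w[:,:2]-O)@n*1e3)
E
```

```text
13.65 [ 0.42544516 -0.1838134   0.24831438] [-7.55295377e-04  7.61010911e-01  6.48738557e-01 -3.26983343e-04] [0.0696341  0.10878913 0.38659532] -0.00027394745837071077
tcp rel (np.float64(-104.8), np.float64(-222.6))
scene y 797 (np.float64(-37.9), np.float64(-247.1)) 0.0347
scene b 1978 (np.float64(-37.9), np.float64(129.9)) 0.0334
side y 724 (np.float64(-38.0), np.float64(-242.1)) 0.0361
side b 2354 (np.float64(-40.2), np.float64(133.3)) 0.0341
block top y [-314.67430651 -313.54158853 -289.46097822 -289.21383539]
lid -70.25256792326701 -4.741224822039859 -282.99029338533427 -217.97267031214267 72.75336000934405
[ 3.23483336 26.24221215]
```

View pics/w10.png

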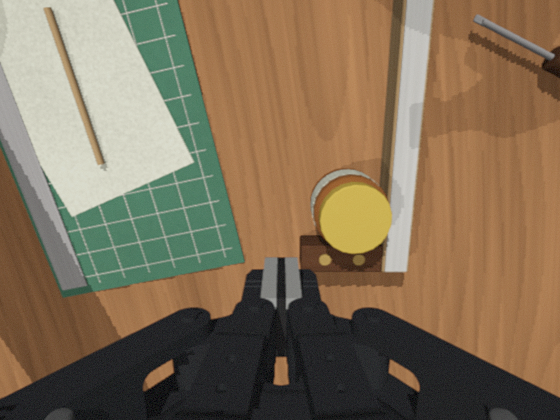

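The wrist view shows the jar, lid at (356,218), upright in the corner of back-stop and block. The position is unchanged within noise, the stalls in both directions confirm contact, and the black jar has not moved. I hand in.

```bash
python3 -c "
from rig import *
print(sign_off())"
```

```text
the job is handed in; nothing more can be done
None
```

The yellow-lidded jar now stands upright in the corner of the back-stop and its own end block (it stalled against both when pushed), the black-lidded jar did not move, and the job is handed in with the arm clear at about 14 s.

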